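Zero a thickness comparator on its master and load the spacer

TASK

Zero the bench comparator on the master block (round knob), which stands on the bed in front of the sprung plunger: slide it along the bed past the plunger and press it gently but firmly against the end stop, then turn the dial until its black line meets the needle. Then take the master out and set it down gently, upright, on the cork pad, and slide the spacer (flat fin on top) along the bed past the plunger the same way, pressed gently but firmly against the end stop, and leave it there lying flush along the fence, with the zero setting kept. Never push hard on the stop, and leave the jar and phone alone.

Things in the scene. Friction and masses are not known exactly. Their poses are not given: they have to be found in the camera images.
- gauge: Fixed grey bed of the comparator, 200 x 100 x 12 mm; the blocks slide on its top, smooth ground steel (friction about 0.15). Origin on the table, below where the plunger's line crosses the bed; the bed spans x = -112 to +88 mm. Its x axis is the sliding direction, from the open end to the end stop; z up. Nothing on the bed or housing but the dial's bar stands above 40 mm.
- fence_face (a point): Point on the inner face of the steel fence, 23 mm above the table, at bed x = 0, y = +20 mm. The face runs along the bed's x from -107 to +58 mm, 20 mm high above the bed, and faces the bed's -y. A block home lies flush along it.
- stop_line (a point): Point on the bed's middle line at x = +22 mm, 23 mm above the table: the nearest place the end stop's pad face can have. The stop (38 mm high over the table, pad 16 x 12 mm, facing -x) is set anew each time, its pad face 0 to 22 mm beyond this point along the bed's x; that is not measured: feel for it. 3 N on it for 0.2 s is firm; over 20 N is too hard.
- master: Loose steel master, 0.42 kg: block 64 (x) x 40 (y, thickness) x 22 mm high, its four upright corners tapered by 8 mm over the last 16 mm of length, so either end enters past the plunger. Upright round knob, 18 mm diameter, on its middle, 22 to 56 mm above its underside. Origin: centre of underside. Starts on the bed before the plunger, about 2 to 5 mm off the fence.
- part: Loose steel spacer to check, 0.25 to 0.47 kg: same shape as the master but 42 mm thick (y), and instead of the knob an upright flat fin, 36 (x) x 10 mm (y), on its middle, 22 to 56 mm above its underside. Origin: centre of underside. Starts on the table. Both ways round are equal.
- pad: Fixed flat cork pad, 110 x 110 x 4 mm, on the table; origin at the centre of its underside. The master goes on its middle (centres within 40 mm).
- dial_grip (a point): Middle of the dial's black grip bar, on the dial's upright axis, 50 mm above the table. The bar stands on an aluminium disc (34 mm radius, top 34 mm above the table) over a round housing (62 mm radius) beside the bed, on its -y side. Bar 42 mm long x 10 mm thick, 34 to 62 mm above the table; its length runs along this point's x axis, which turns with the dial.
- dial_mark (a point): Outer end of the dial's black zero line, on the disc's rim, 34 mm from the axis, 34 mm above the table; turns with the dial. The line lies along the bar, on one side only.
- needle_tip (a point): Point near the tip of the black needle, 50 mm from the dial's axis, 27 mm above the table. The needle comes out from under the disc over a white face and follows the plunger.
- dial (a joint): Angle of the dial (rad), growing clockwise seen from above, -0.8 to 1.8; 0 when its line points along the bed's -x. Held by friction (0.04 N m), stays where left. Zeroed when equal to the needle's angle.
- needle (a joint): Angle of the needle (rad), same sense and zero as the dial; 200 rad per metre of plunger travel: about 0.4 to 0.8 with the master home, about 0.4 more with the spacer.
- plunger (a joint): Travel of the sprung plunger (m), 0 free, growing as pushed back to the bed's -y; 2 to 4 mm with the master home, 4 to 6 mm with the spacer, 14 mm at most. Smooth round nose, 7 mm radius, 23 mm above the table, at bed x = 0; free, its tip is at bed y = -17 mm (+-1). Presses with 3 N free, 0.3 N more per mm.
- jar: Bystander: paint jar, 60 mm diameter, 85 mm high; origin at its underside.
- phone: Bystander: black phone lying flat, 150 x 72 x 9 mm.
Not all that is in view belongs to the job. What is shaped like the gauge but green or red is not meant.

How it is judged:
By the outcome, as a careful person would: the job done as asked, in the order asked, and still so for the second after the job is handed in, with the robot touching nothing.
It also fails if it takes over 72 s, if anything falls off the work surface, if the arm or the gripper's body presses on something with over 40 N, if the wrist force passes 120 N, or if a joint passes its speed limit or range.

ROBOT

A 6-joint arm with a two-finger parallel gripper is mounted at the origin on the work surface. World frame = base frame: x ahead of the robot, y to its left, z up, the work surface at z = 0. Lengths are in m, angles in rad, forces in N, time in s.
With the tool pointing down it reaches from about 0.275 to 0.85 m from the base axis. Payload 19 kg.
Tool frame: the origin (TCP) lies at the centre of the arm's flange, where the gripper is bolted on; the fingertips stand 173 mm ahead of it and the grasp point (between the pads) lies 155 mm ahead of it (env.grasp_offset is the distance from the TCP to the grasp point, in m); z points along the fingers, y is the line along which they close (so a half turn about z gives the same grasp; the last joint's range is limited). The gripper opens to 85 mm and grips with 20 to 120 N. Pads are 22 mm wide; open, the fingers measure 114 mm over their backs; the gripper's body (76 mm by 85 mm) begins 54 mm behind the grasp point. The pads swing forward as they close: fully open they stand 13 mm farther back than shut.
Start: joints at [1.191, 0.15, 1.437, -0, 1.554, -0.134], TCP at [0.14, 0.558, 0.405] pointing down, gripper open.
Joint ranges: [-2.8, 2.8], [-0.68, 2.1], [0.12, 2.68], [-1.39, 4.53], [0.16, 2.79], [-2.81, 2.81]. Speed limits (rad/s): [1.89, 1.89, 2.22, 3.01, 3.01, 3.01].

INTERFACE

Orientations are given as a 3x3 rotation matrix whose columns are the frame's x, y, z axes.
In Python, from bench import env gives the robot as it stands.
- The arm moves only by the tool move_arm, never from a script. Its argument "plan" is a list of rows, each a list of 6 numbers: the shift along the tool's x, y, z scaled (see below), then the turn, a rotation vector about the tool's x, y, z scaled (see below). In form: [[dx, dy, dz, rx, ry, rz], ...]. A call has exactly 10 rows; each row is the pose to reach, as a shift and turn from the pose commanded when the call began, along the tool's axes at that moment; what a row does not reach only later rows make up. The controller multiplies each number of a shift by 250 mm and each number of a turn by 60 degrees. A row lasts 1/8 s, in which the tool goes at most 62.5 mm and 10.7 degrees, less where a joint would pass 70% of its speed; a pose out of reach is approached as far as the arm can. A call with a number of a shift or a turn outside -1 to 1 is refused whole. A call with a gripper value outside its range is refused whole. "grip" is the closure, from 0 (fully open) to 1 (shut), set as the call begins (left out, the last holds). The fingers move at their own pace and stop on an object; the grip force is fixed at half the most. Time passes only in rows, so rows that repeat a pose let the fingers close, or fill a call up. It gives the time, the measured TCP pose, the force, the opening and the grip force at its end, in the units of the state.
- env.get_state(): the state, without advancing time (a new reading comes with each control period).
- env.read_camera(name): name is "scene" or "top" or "wrist"; returns the picture (400x640x3 uint8, red, green, blue); there is no depth.
- env.camera_model(name): a dict with "vertical_fov" (degrees; the focal length in pixels is half the picture's height over the tangent of half this angle, whatever the lens; pixels are square), "cx", "cy" (the principal point, pixels), "R" (3x3) and "t" (3): a world point X has camera coordinates R X + t. Camera axes: x right, y down, z forward; pixel columns grow to the right and rows downward; lengths in m; the calibration is good to about 2 mm. A picture is of the moment at which its call begins: read the wrist's pose just before it. camera_model takes no time and is no camera call; for the wrist camera it gives the pose at the moment of the call.
- env.hand_in(): hands the job in; it is judged then, once.
Trained networks look in the newest picture that a camera, given by its name, has taken for a name from the list of things; names that differ only in an ending like _2 or _b are one class to them, and where a whole thing is asked for, a point or a joint stands for the part that bears it (a point fixed in the world has none). Each returns a list of dicts, best first, with "conf" (0 to 1); they miss things now and then, are a little off and sometimes report something else, mostly with a low value. They report only what shows in the picture. A call takes as long as a camera call. They do not tell look-alikes from the thing itself.
- env.spot_in(label, camera): "location" ([column, row] in pixels, amid what is visible of it).
The state is a dict: "time_s": time; "joint_positions": joint angles; "qd": joint speeds; "effort": joint torques, N m; "tcp_pos": TCP position; "tcp_rot": TCP orientation; "force": force on the tool from outside, world axes, zero at the start; "moment": the same for the moment, N m; "grip_width": finger opening in m; "grip_force": force on a finger pad.
Only numpy, scipy, OpenCV 4.12 (cv2) and the standard library are available. Lean on these libraries where they do the work, as an engineer would, in place of code of your own. Each camera call takes 0.05 s, during which the arm holds its last target. There are 200 camera calls.

## Working session

There is one attempt and no reset: what is moved stays moved. The work goes in short steps, Python scripts to look and compute and a tool call to move; the robot and the scene stay as the last step left them, time stands still between calls to the robot, and variables do not carry over. Pictures are saved under pics/ and viewed, at most 10 in all, crops included, and the job is handed in when it is done.

Besides the shell and the picture viewer there is one more tool, called in YAML: its name, and indented under it one key for each argument. move_arm: Moves the arm, as the interface text tells. Its arguments: {"type":"object","properties":{"plan":{"type":"array"},"grip":{"type":"number"}},"required":["plan"]}

```bash
ls; mkdir -p pics; python3 - <<'E'
from bench import env
import cv2,numpy as np
s=env.get_state(); print(s['time_s'],s['tcp_pos'],np.round(s['tcp_rot'],3).tolist(),s['grip_width'],env.grasp_offset)
for c in ['scene','top']:
    im=env.read_camera(c); cv2.imwrite(f'pics/{c}0.png',im[:,:,::-1])
    m=env.camera_model(c); print(c,m['vertical_fov'],m['cx'],m['cy'],np.round(m['R'],4).tolist(),np.round(m['t'],4).tolist())
    for l in ['gauge','master','part','pad','dial_grip','dial_mark','needle_tip','fence_face','stop_line','jar','phone']:
        try: print(l,[(np.round(d['location'],1).tolist(),round(d['conf'],2)) for d in env.spot_in(l,c)][:4])
        except Exception as e: print(l,e)
E
```

```text
pics
0.0 [0.1399037  0.5576831  0.40408055] [[-0.97, 0.243, -0.0], [0.243, 0.97, -0.001], [0.0, -0.001, -1.0]] 0.08527484287614157 0.1547
scene 51.74430971387493 316.3239110978552 199.27107664559048 [[-0.8262, 0.5634, 0.0003], [0.3525, 0.5174, -0.7798], [-0.4395, -0.6441, -0.626]] [0.4757, -0.1666, 1.3129]
gauge [([442.9, 216.6], 0.83), ([360.0, 146.4], 0.81), ([330.6, 212.0], 0.78)]
master [([332.7, 212.0], 0.71), ([437.6, 273.5], 0.66), ([348.1, 197.0], 0.59)]
part [([439.3, 274.3], 0.71)]
pad [([282.3, 149.8], 0.92)]
dial_grip [([307.6, 175.9], 0.79)]
dial_mark [([311.9, 177.5], 0.85)]
needle_tip [([310.0, 176.8], 0.37)]
fence_face [([360.3, 148.4], 0.76), ([331.1, 210.4], 0.67), ([222.0, 236.6], 0.67), ([443.7, 216.1], 0.67)]
stop_line [([357.9, 146.4], 0.95), ([447.1, 217.2], 0.93), ([332.2, 211.6], 0.62), ([221.8, 233.7], 0.56)]
jar [([334.3, 296.6], 0.76)]
phone [([236.0, 176.9], 0.63), ([308.4, 176.6], 0.32)]
top 55.69779998487269 319.80745624904665 196.42477897969164 [[-0.0162, -0.9996, -0.0242], [-0.9982, 0.0176, -0.0575], [0.0579, 0.0232, -0.9981]] [0.0244, 0.5494, 0.997]
gauge [([254.9, 287.3], 0.78), ([316.6, 200.6], 0.75), ([344.8, 98.8], 0.69), ([393.4, 296.0], 0.58)]
master [([316.6, 218.3], 0.63), ([226.6, 133.3], 0.55)]
part [([207.5, 224.2], 0.84), ([362.6, 203.3], 0.52)]
pad [([440.2, 219.8], 0.66), ([226.0, 133.8], 0.39)]
dial_grip [([365.1, 201.7], 0.91), ([318.1, 202.4], 0.68), ([315.8, 217.0], 0.25)]
dial_mark [([208.1, 226.6], 0.3)]
needle_tip []
fence_face [([253.6, 285.4], 0.8), ([346.5, 101.9], 0.77), ([319.1, 205.0], 0.62), ([394.1, 296.1], 0.62)]
stop_line [([255.5, 287.6], 0.93), ([315.9, 199.8], 0.88), ([393.7, 295.5], 0.88), ([346.8, 101.9], 0.73)]
jar [([226.2, 134.7], 0.68)]
phone [([423.6, 147.3], 0.79), ([363.3, 201.9], 0.39)]
```

View pics/top0.png

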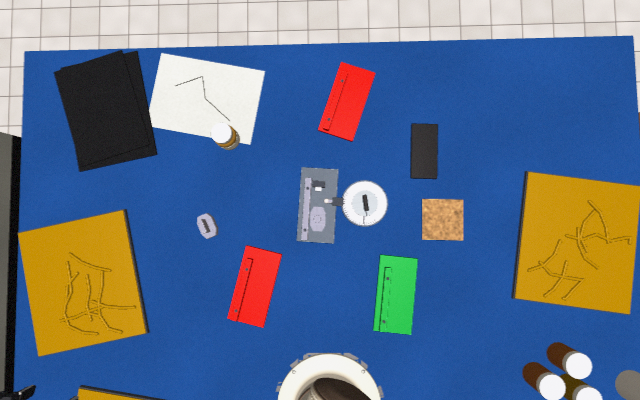

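View pics/scene0.png

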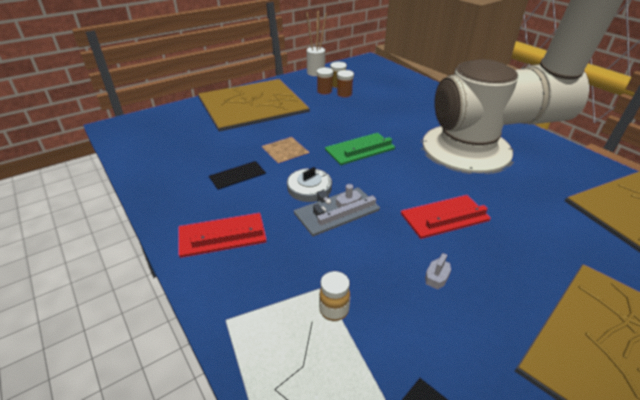

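Top view: the grey bed is at (318,205) with the fence on its left and the stop at the top end. The dial is at (365,202), the pad at (442,220) and the spacer at (207,225). The red beds at (347,101) and (254,287) and the green one at (396,295) are look-alikes. The grey one is the one with a dial, stop and master on it. I'll write the helpers and go closer with the wrist camera.

```bash
cat > h.py <<'E'
from bench import env
import cv2,numpy as np
from scipy.spatial.transform import Rotation as Ro
def ray(m,p,z,h=400):
    f=h/2/np.tan(np.radians(m['vertical_fov'])/2)
    R=np.array(m['R']);t=np.array(m['t'])
    d=R.T@np.array([(p[0]-m['cx'])/f,(p[1]-m['cy'])/f,1]); c=-R.T@t
    return c+d*(z-c[2])/d[2]
def proj(m,X,h=400):
    f=h/2/np.tan(np.radians(m['vertical_fov'])/2)
    c=np.array(m['R'])@X+np.array(m['t']); return np.array([m['cx']+f*c[0]/c[2],m['cy']+f*c[1]/c[2]])
def down(yaw): # tool rotation, pointing down, finger line (tool y) at world angle yaw
    y=np.array([np.cos(yaw),np.sin(yaw),0]);z=np.array([0,0,-1.]);return np.column_stack([np.cross(y,z),y,z])
def plan(g,yaw=None,frm=None):
    """row numbers to bring grasp point to g with finger line at yaw (nearest half turn)"""
    s=env.get_state() if frm is None else frm
    R0=np.array(s['tcp_rot']);p0=np.array(s['tcp_pos'])
    if yaw is None: yaw=np.arctan2(R0[1,1],R0[0,1])
    best=min((down(yaw+k*np.pi) for k in (0,1)),key=lambda R:Ro.from_matrix(R0.T@R).magnitude())
    tcp=np.array(g)-best[:,2]*env.grasp_offset
    d=R0.T@(tcp-p0); r=Ro.from_matrix(R0.T@best).as_rotvec()
    return np.round(np.r_[d/.25,r/np.radians(60)],4).tolist()
def st():
    s=env.get_state();R=np.array(s['tcp_rot']);g=np.array(s['tcp_pos'])+R[:,2]*env.grasp_offset
    print('t',round(s['time_s'],2),'grasp',np.round(g,4),'yaw',round(np.arctan2(R[1,1],R[0,1]),4),'tilt',np.round(R[:2,2],4),'F',np.round(s['force'],1),'w',round(s['grip_width'],4),round(s['grip_force'],1),'j',np.round(s['joint_positions'],2)); return s
E
python3 - <<'E'
from h import *
m=env.camera_model('top')
for n,p,z in [('bedTL',(303,168),.012),('bedTR',(339,169),.012),('bedBR',(334,243),.012),('bedBL',(297,241),.012),('master',(316.6,218),.03),('grip',(365.1,202),.05),('part',(207,225),.03),('pad',(442,219.8),.004),('jar',(226,134),.04),('phone',(423.6,150),.009)]:
    print(n,np.round(ray(m,p,z),4))
st()
w=env.camera_model('wrist');R=np.array(w['R']);print(w['vertical_fov'],np.round(R,3).tolist(),np.round(-R.T@np.array(w['t']),3))
im=env.read_camera('top');cv2.imwrite('pics/crop1.png',cv2.resize(im[155:255,190:390,::-1],None,fx=4,fy=4,interpolation=cv2.INTER_CUBIC))
E
```

```text
bedTL [0.6277 0.0594 0.012 ]
bedTR [ 0.6231 -0.0377  0.012 ]
bedBR [ 0.425  -0.0206  0.012 ]
bedBL [0.4317 0.0781 0.012 ]
master [0.4922 0.0242 0.03  ]
grip [ 0.5313 -0.1022  0.05  ]
part [0.4784 0.3147 0.03  ]
pad [ 0.482  -0.3108  0.004 ]
jar [0.7187 0.2609 0.04  ]
phone [ 0.6706 -0.2666  0.009 ]
t 1.2 grasp [0.1399 0.5577 0.25  ] yaw 1.325 tilt [-0.0001 -0.0001] F [ 0.3  0.2 -0.8] w 0.0854 0.0 j [ 1.19  0.15  1.44  0.    1.55 -0.13]
71.04703169428355 [[0.244, 0.97, -0.002], [0.927, -0.232, 0.295], [0.285, -0.073, -0.956]] [0.069 0.576 0.372]
```

View pics/crop1.png

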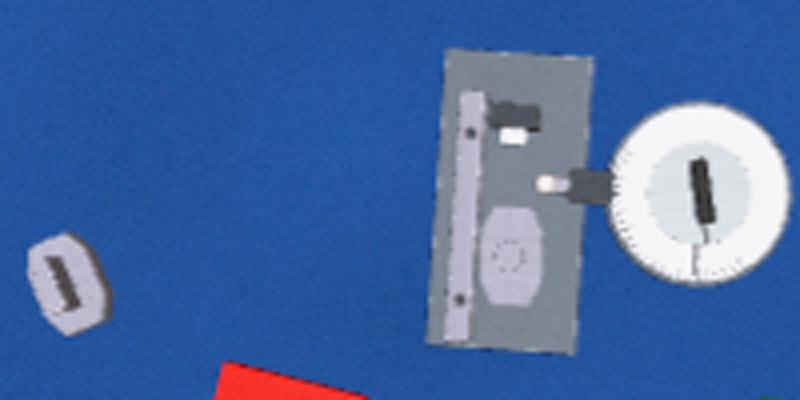

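The crop confirms it. The grey bed runs along world +x (turned about -5°), with the fence on the left, the white stop pad at crop (513,135), the plunger at (547,184) and the round knob at (508,256). The dial bar is at (703,190), and the spacer with its fin is at (63,283). I'll move the wrist camera over it.

move_arm:
  plan:
    - [-0.1,-0.1,0,0,0,0]
    - [-0.22,-0.2,0,0,0,0]
    - [-0.35,-0.31,0,0,0,0]
    - [-0.49,-0.43,0,0,0,0]
    - [-0.63,-0.55,0,0,0,0.02]
    - [-0.77,-0.67,0,0,0,0.05]
    - [-0.9,-0.79,0,0,0,0.08]
    - [-1,-0.9,0,0,0,0.11]
    - [-1,-1,0,0,0,0.14]
    - [-1,-1,0,0,0,0.14]

```text
time_s: 2.5
tcp_pos: [0.3215, 0.2533, 0.4049]
tcp_rot: [[-0.923, 0.384, 0.001], [0.384, 0.923, 0.0], [-0.0, 0.0, -1.0]]
force: [0.5, 0.0, 0.7]
grip_width: 0.0853
grip_force: 0.0
```

```bash
python3 - <<'E'
from h import *
st(); print(plan([0.5,0.0,0.22],1.48))
E
```

```text
t 2.5 grasp [0.3216 0.2533 0.2502] yaw 1.1762 tilt [0.0006 0.0001] F [0.5 0.  0.7] w 0.0853 0.0 j [ 0.48 -0.2   1.78 -0.    1.56 -0.7 ]
[-1.0485, -0.6608, 0.1212, 0.0002, 0.0005, -0.2901]
```

move_arm:
  plan:
    - [-0.1,-0.06,0,0,0,-0.03]
    - [-0.23,-0.14,0.02,0,0,-0.06]
    - [-0.37,-0.23,0.04,0,0,-0.1]
    - [-0.51,-0.32,0.06,0,0,-0.14]
    - [-0.65,-0.41,0.08,0,0,-0.18]
    - [-0.79,-0.5,0.1,0,0,-0.22]
    - [-0.9,-0.58,0.12,0,0,-0.26]
    - [-1,-0.64,0.12,0,0,-0.29]
    - [-1,-0.66,0.12,0,0,-0.29]
    - [-1,-0.66,0.12,0,0,-0.29]

```text
time_s: 3.75
tcp_pos: [0.4893, 0.0068, 0.3746]
tcp_rot: [[-0.996, 0.089, -0.0], [0.089, 0.996, 0.0], [0.0, 0.0, -1.0]]
force: [0.0, 0.5, -0.6]
grip_width: 0.0854
grip_force: 0.0
```

```bash
cat >> h.py <<'E'
def look(labels=(),name=None,cam='wrist'):
    m=env.camera_model(cam);im=env.read_camera(cam)
    if name: cv2.imwrite(f'pics/{name}.png',im[:,:,::-1])
    for l,z in labels: print(l,[(np.round(d['location'],1).tolist(),round(d['conf'],2),np.round(ray(m,d['location'],z),4).tolist()) for d in env.spot_in(l,cam)][:3])
    return m,im
E
python3 - <<'E'
from h import *
st(); look([('master',.03),('part',.03),('pad',.004),('dial_grip',.055),('dial_mark',.034),('needle_tip',.027)],'w1')
E
```

```text
t 3.75 grasp [0.4893 0.0068 0.2199] yaw 1.4818 tilt [-0.0003  0.0001] F [ 0.   0.5 -0.6] w 0.0854 0.0 j [-0.14 -0.02  1.68  0.    1.48 -1.63]
master [([328.5, 181.4], 0.86, [0.4904, 0.0199, 0.03])]
part [([587.2, 145.2], 0.63, [0.475, 0.3058, 0.03])]
pad [([63.6, 196.6], 0.73, [0.4865, -0.3134, 0.004])]
dial_grip [([231.9, 225.0], 0.73, [0.5241, -0.0905, 0.055])]
dial_mark [([228.0, 221.8], 0.72, [0.5276, -0.102, 0.034])]
needle_tip [([225.8, 187.0], 0.5, [0.4872, -0.0993, 0.027])]
```

View pics/w1.png

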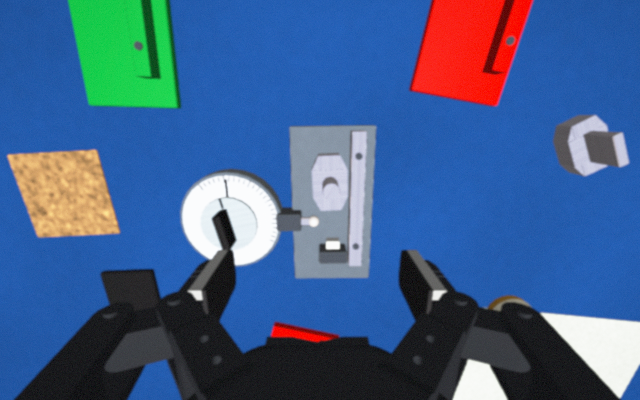

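The wrist view shows the knob at about (331,186), the dial at (229,220), the stop pad at (333,245) and the pad at (63,196). The spacer is at (585,146). I'll enlarge the gauge.

```bash
python3 - <<'E'
from h import *
im=cv2.imread('pics/w1.png');cv2.imwrite('pics/w1c.png',cv2.resize(im[115:285,175:385],None,fx=3.5,fy=3.5,interpolation=cv2.INTER_CUBIC))
E
```

```text
(no output)
```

View pics/w1c.png

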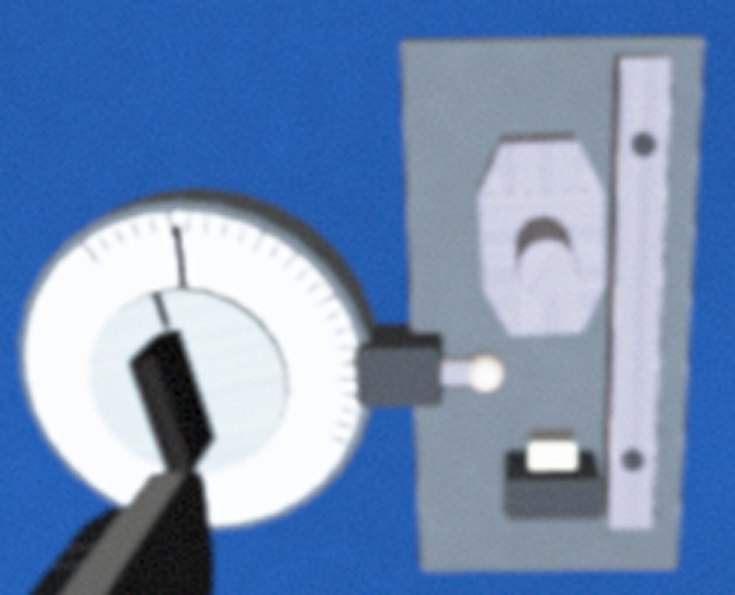

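```bash
cat >> h.py <<'E'
E
python3 - <<'E'
from h import *
m=env.camera_model('wrist')
q=lambda x,y,z:ray(m,(175+x/3.5,115+y/3.5),z)[:2]
P=dict(bTL=(402,40,.012),bTR=(705,38,.012),bBR=(677,571,.012),bBL=(421,571,.012),f1=(614,58,.032),f2=(609,528,.032),mL=(480,237,.034),mR=(605,237,.034),mT=(541,139,.034),mB=(542,336,.034),mTL=(505,138,.034),mBL=(510,336,.034),knob=(547,270,.068),plt=(502,373,.023),stop=(553,439,.037),disc=(190,380,.034),n1=(178,230,.027),n2=(184,288,.027),mark=(156,294,.034),mk2=(167,327,.034),bar1=(152,355,.062),bar2=(190,455,.062))
W={k:q(*v) for k,v in P.items()}
open_=(W['bTL']+W['bTR'])/2;end=(W['bBL']+W['bBR'])/2
L=np.linalg.norm(end-open_);fx=W['f2']-W['f1'];print('len',L,'w',np.linalg.norm(W['bTR']-W['bTL']),np.linalg.norm(W['bBR']-W['bBL']))
a=np.arctan2(*(end-open_)[::-1]);b=np.arctan2(*fx[::-1]);print('ang mid',a,'fence',b,np.linalg.norm(fx))
a1=np.arctan2(*(W['bBL']-W['bTL'])[::-1]);a2=np.arctan2(*(W['bBR']-W['bTR'])[::-1]);print(a1,a2)
u=np.array([np.cos(b),np.sin(b)]);v=np.array([-u[1],u[0]])
O=(open_+end)/2+u*.012
# refine y by fence
O=O+v*(((W['f1']+W['f2'])/2-O)@v-.020)
print('O',O)
for k,w in W.items(): print(k,np.round(w,4),'bed',np.round([(w-O)@u*1e3,(w-O)@v*1e3],1))
E
```

```text
len 0.19841637840750664 w 0.098719646625877 0.09867630652491023
ang mid -0.07997569000665944 fence -0.06406631002748983 0.16320270079655833
-0.07986015673835443 -0.08009091677891908
O [0.54178906 0.02069514]
bTL [ 0.4269 -0.0189] bed [-112.1  -46.9]
bTR [0.435  0.0795] bed [-110.3   51.8]
bBR [0.6331 0.0636] bed [88.3 48.6]
bBL [ 0.6245 -0.0347] bed [ 86.1 -50. ]
f1 [0.4374 0.0474] bed [-105.9   20. ]
f2 [0.6002 0.037 ] bed [57.3 20. ]
mL [0.4896 0.0012] bed [-50.8 -22.8]
mR [0.4931 0.0413] bed [-49.9  17.5]
mT [0.4599 0.0231] bed [-81.9  -2.8]
mB [0.5251 0.0186] bed [-16.5  -3.2]
mTL [0.4586 0.0119] bed [-82.5 -14.1]
mBL [0.5242 0.0079] bed [-16.8 -13.9]
knob [0.493 0.021] bed [-48.7  -2.9]
plt [0.5414 0.0038] bed [  0.7 -16.9]
stop [0.5614 0.0195] bed [19.7  0. ]
disc [ 0.5304 -0.1011] bed [  -3.6 -122.3]
n1 [ 0.4801 -0.0981] bed [ -53.9 -122.5]
n2 [ 0.5    -0.0997] bed [ -34.  -122.8]
mark [ 0.4994 -0.1068] bed [ -34.2 -129.9]
mk2 [ 0.511  -0.1053] bed [ -22.7 -127.7]
bar1 [ 0.5109 -0.1007] bed [ -23.1 -123.2]
bar2 [ 0.545  -0.0952] bed [  10.7 -115.5]
```

```bash
python3 - <<'E'
from h import *
print(plan([0.4925,0.0205,0.062],1.491))
E
```

```text
[-0.0076, 0.056, 0.6327, -0.0001, 0.0003, -0.008]
```

move_arm:
  plan:
    - [-0.008,0.056,0.06,0,0,-0.01]
    - [-0.008,0.056,0.17,0,0,-0.01]
    - [-0.008,0.056,0.29,0,0,-0.01]
    - [-0.008,0.056,0.41,0,0,-0.01]
    - [-0.008,0.056,0.52,0,0,-0.01]
    - [-0.008,0.056,0.59,0,0,-0.01]
    - [-0.008,0.056,0.62,0,0,-0.01]
    - [-0.008,0.056,0.632,0,0,-0.01]
    - [-0.008,0.056,0.632,0,0,-0.01]
    - [-0.008,0.056,0.632,0,0,-0.01]

```text
time_s: 5.35
tcp_pos: [0.4928, 0.0201, 0.2172]
tcp_rot: [[-0.997, 0.078, 0.001], [0.078, 0.997, -0.0], [-0.001, -0.0, -1.0]]
force: [-0.5, 0.0, -0.7]
grip_width: 0.0854
grip_force: 0.0
```

```bash
python3 - <<'E'
from h import *
st(); look([('master',.068)],'w2')
E
```

```text
t 5.35 grasp [0.4929 0.0201 0.0625] yaw 1.4926 tilt [ 0.0008 -0.0002] F [-0.5  0.  -0.7] w 0.0854 0.0 j [-0.12  0.13  1.87 -0.    1.15 -1.61]
master [([315.8, 237.2], 0.58, [0.473, 0.0213, 0.068])]
```

View pics/w2.png

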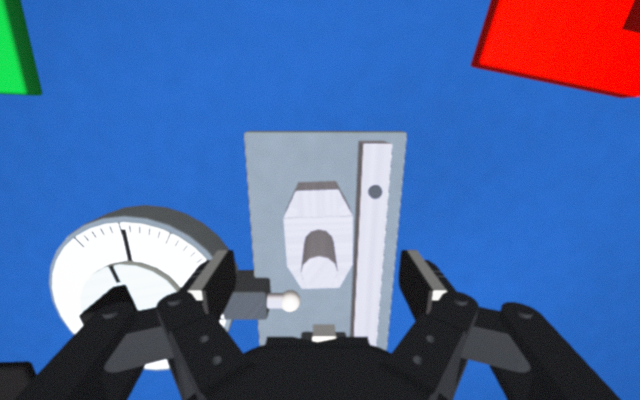

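```bash
python3 - <<'E'
from h import *
m=env.camera_model('wrist');print(proj(m,[.4929,.0201,.068]),ray(m,(319,270),.068),ray(m,(318,232),.046))
a,b=ray(m,(246,132),.012),ray(m,(405,132),.012);print(a,b)
c,d=ray(m,(258,335),.012),ray(m,(392,335),.012);print(c,d)
f1,f2=ray(m,(360,144),.032),ray(m,(355,340),.032);print(f1,f2,np.arctan2(f2[1]-f1[1],f2[0]-f1[0]))
print('ang',np.arctan2(c[1]-a[1],c[0]-a[0]),np.arctan2(d[1]-b[1],d[0]-b[0]))
print(ray(m,(284,240),.034),ray(m,(353,240),.034), 'plt',ray(m,(294,301),.023))
E
```

```text
[316.72671462 275.91428697] [0.48980808 0.02141933 0.068     ] [0.47998653 0.02175222 0.046     ]
[ 0.42661364 -0.01735004  0.012     ] [0.43408099 0.07765993 0.012     ]
[ 0.57562606 -0.0311711   0.012     ] [0.58341758 0.06995638 0.012     ]
[0.436801   0.04772582 0.032     ] [0.5666645 0.0400522 0.032    ] -0.059021249863698125
ang -0.09248646537016049 -0.05153944986498473
[0.48875349 0.00103542 0.034     ] [0.49190368 0.04149421 0.034     ] plt [0.53940462 0.00084802 0.023     ]
```

move_arm:
  plan:
    - [0.01,0.005,0,0,0,0]
    - [0.01,0.005,0,0,0,0]
    - [0.01,0.005,0,0,0,0]
    - [0.01,0.005,0,0,0,0]
    - [0.01,0.005,0,0,0,0]
    - [0.01,0.005,0,0,0,0]
    - [0.01,0.005,0,0,0,0]
    - [0.01,0.005,0,0,0,0]
    - [0.01,0.005,0,0,0,0]
    - [0.01,0.005,0,0,0,0]
  grip: 1

```text
time_s: 6.7
tcp_pos: [0.4904, 0.0215, 0.2169]
tcp_rot: [[-0.997, 0.078, 0.0], [0.078, 0.997, -0.0], [-0.0, -0.0, -1.0]]
force: [-0.2, -1.1, 4.7]
grip_width: 0.0159
grip_force: 58.5
```

```bash
python3 - <<'E'
from h import *
st()
E
```

```text
t 6.7 grasp [0.4904 0.0215 0.0622] yaw 1.4926 tilt [ 0.0003 -0.0001] F [-0.2 -1.1  4.7] w 0.0159 58.5 j [-0.11  0.12  1.87 -0.    1.15 -1.61]
```

move_arm:
  plan:
    - [0,0.003,0,0,0,0]
    - [0,0.006,0,0,0,0]
    - [0,0.009,0,0,0,0]
    - [0,0.012,0,0,0,0]
    - [0,0.012,0,0,0,0]
    - [0,0.012,0,0,0,0]
    - [0,0.012,0,0,0,0]
    - [0,0.012,0,0,0,0]
    - [0,0.012,0,0,0,0]
    - [0,0.012,0,0,0,0]

```text
time_s: 7.95
tcp_pos: [0.4907, 0.0245, 0.2169]
tcp_rot: [[-0.997, 0.078, 0.0], [0.078, 0.997, -0.0], [-0.0, -0.0, -1.0]]
force: [0.2, -0.7, 5.6]
grip_width: 0.0161
grip_force: 58.5
```

```bash
python3 - <<'E'
from h import *
st()
E
```

```text
t 7.95 grasp [0.4907 0.0244 0.0622] yaw 1.4925 tilt [ 0.0004 -0.0003] F [ 0.2 -0.7  5.6] w 0.0161 58.5 j [-0.11  0.12  1.87 -0.    1.15 -1.6 ]
```

move_arm:
  plan:
    - [-0.01,0.002,0,0,0,0]
    - [-0.03,0.003,0,0,0,0]
    - [-0.05,0.003,0,0,0,0]
    - [-0.07,0.003,0,0,0,0]
    - [-0.09,0.003,0,0,0,0]
    - [-0.11,0.003,0,0,0,0]
    - [-0.125,0.003,0,0,0,0]
    - [-0.136,0.003,0,0,0,0]
    - [-0.136,0.003,0,0,0,0]
    - [-0.136,0.003,0,0,0,0]

```text
time_s: 9.2
tcp_pos: [0.5245, 0.0223, 0.2169]
tcp_rot: [[-0.997, 0.078, -0.0], [0.078, 0.997, -0.001], [0.0, -0.001, -1.0]]
force: [-3.9, -4.8, 7.6]
grip_width: 0.016
grip_force: 59.1
```

```bash
python3 - <<'E'
from h import *
st()
E
```

```text
t 9.2 grasp [0.5245 0.0222 0.0622] yaw 1.4925 tilt [-0.0001 -0.0009] F [-3.9 -4.8  7.6] w 0.016 59.1 j [-0.1   0.19  1.79 -0.    1.16 -1.6 ]
```

move_arm:
  plan:
    - [-0.001,0,0,0,0,0]
    - [-0.002,0,0,0,0,0]
    - [-0.003,0,0,0,0,0]
    - [-0.004,0,0,0,0,0]
    - [-0.005,0,0,0,0,0]
    - [-0.006,0,0,0,0,0]
    - [-0.007,0,0,0,0,0]
    - [-0.008,0,0,0,0,0]
    - [-0.009,0,0,0,0,0]
    - [-0.01,0,0,0,0,0]

```text
time_s: 10.45
tcp_pos: [0.5267, 0.0221, 0.2169]
tcp_rot: [[-0.997, 0.078, -0.001], [0.078, 0.997, -0.001], [0.001, -0.001, -1.0]]
force: [-6.8, -4.8, 10.7]
grip_width: 0.016
grip_force: 59.2
```

```bash
python3 - <<'E'
from h import *
st()
look([],'w3')
E
```

```text
t 10.45 grasp [0.5266 0.022  0.0622] yaw 1.4925 tilt [-0.0011 -0.0008] F [-6.8 -4.8 10.7] w 0.016 59.2 j [-0.1   0.19  1.79 -0.    1.16 -1.6 ]
```

View pics/w3.png

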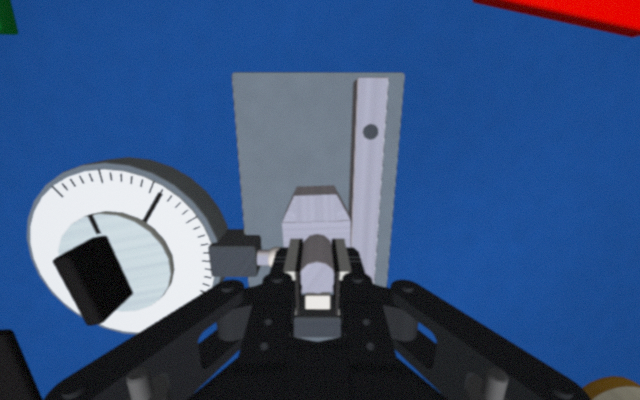

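move_arm:
  plan:
    - [-0.0005,0,-0.001,0,0,0]
    - [-0.001,0,-0.001,0,0,0]
    - [-0.0015,0,-0.001,0,0,0]
    - [-0.002,0,-0.001,0,0,0]
    - [-0.002,0,-0.001,0,0,0]
    - [-0.002,0,-0.001,0,0,0]
    - [-0.002,0,-0.001,0,0,0]
    - [-0.002,0,-0.001,0,0,0]
    - [-0.002,0,-0.001,0,0,0]
    - [-0.002,0,-0.001,0,0,0]

```text
time_s: 11.75
tcp_pos: [0.5272, 0.0221, 0.2169]
tcp_rot: [[-0.997, 0.078, -0.001], [0.078, 0.997, -0.001], [0.001, -0.001, -1.0]]
force: [-6.4, -5.9, 7.4]
grip_width: 0.0162
grip_force: 58.9
```

```bash
python3 - <<'E'
from h import *
st()
E
```

```text
t 11.75 grasp [0.527  0.022  0.0622] yaw 1.4926 tilt [-0.0014 -0.0008] F [-6.4 -5.9  7.4] w 0.0162 58.9 j [-0.1   0.19  1.79 -0.    1.16 -1.6 ]
```

move_arm:
  plan:
    - [-0.001,0,0,0,0,0]
    - [-0.002,0,0,0,0,0]
    - [-0.003,0,0,0,0,0]
    - [-0.004,0,0,0,0,0]
    - [-0.004,0,0,0,0,0]
    - [-0.004,0,0,0,0,0]
    - [-0.004,0,0,0,0,0]
    - [-0.004,0,0,0,0,0]
    - [-0.004,0,0,0,0,0]
    - [-0.004,0,0,0,0,0]

```text
time_s: 13.0
tcp_pos: [0.5282, 0.022, 0.2169]
tcp_rot: [[-0.997, 0.078, -0.001], [0.078, 0.997, -0.001], [0.001, -0.001, -1.0]]
force: [-6.3, -5.5, 7.3]
grip_width: 0.0161
grip_force: 58.9
```

```bash
python3 - <<'E'
from h import *
s=st();print(s['moment'])
E
```

```text
t 13.0 grasp [0.528  0.0219 0.0622] yaw 1.4925 tilt [-0.0012 -0.0008] F [-6.3 -5.5  7.3] w 0.0161 58.9 j [-0.1   0.2   1.78 -0.    1.16 -1.6 ]
[-0.79486313  1.01415446  0.05872652]
```

```bash
python3 - <<'E'
from h import *
# picture w3 was taken with grasp at .5266; now .528 -> shift
m=env.camera_model('wrist');d=np.array([.5266-.528,0,0])
for p,z in [((233,73),.012),((405,73),.012),((318,293),.038),((318,297),.038),((316,187),.034),((316,196),.034),((318,285),.068)]: print(p,np.round(ray(m,p,z)+d,4))
E
```

```text
(233, 73) [ 0.4274 -0.0179  0.012 ]
(405, 73) [0.4351 0.079  0.012 ]
(318, 293) [0.5571 0.0202 0.038 ]
(318, 297) [0.56  0.02  0.038]
(316, 187) [0.4917 0.0242 0.034 ]
(316, 196) [0.4969 0.0238 0.034 ]
(318, 285) [0.5314 0.0222 0.068 ]
```

move_arm:
  plan:
    - [-0.001,0,-0.001,0,0,0]
    - [-0.002,0,-0.001,0,0,0]
    - [-0.003,0,-0.001,0,0,0]
    - [-0.004,0,-0.001,0,0,0]
    - [-0.005,0,-0.001,0,0,0]
    - [-0.006,0,-0.001,0,0,0]
    - [-0.007,0,-0.001,0,0,0]
    - [-0.008,0,-0.001,0,0,0]
    - [-0.009,0,-0.001,0,0,0]
    - [-0.01,0,-0.001,0,0,0]

```text
time_s: 14.25
tcp_pos: [0.5306, 0.0219, 0.217]
tcp_rot: [[-0.997, 0.078, -0.002], [0.078, 0.997, -0.001], [0.002, -0.001, -1.0]]
force: [-5.5, -3.6, 5.3]
grip_width: 0.0159
grip_force: 58.6
```

```bash
python3 - <<'E'
from h import *
s=st();print(s['moment'])
E
```

```text
t 14.25 grasp [0.5304 0.0217 0.0623] yaw 1.4925 tilt [-0.0017 -0.0007] F [-5.5 -3.6  5.3] w 0.0159 58.6 j [-0.1   0.2   1.78 -0.    1.17 -1.6 ]
[-0.78437378  0.94897482 -0.03284635]
```

move_arm:
  plan:
    - [-0.0005,0,0,0,0,0]
    - [-0.001,0,0,0,0,0]
    - [-0.0015,0,0,0,0,0]
    - [-0.002,0,0,0,0,0]
    - [-0.0025,0,0,0,0,0]
    - [-0.003,0,0,0,0,0]
    - [-0.0035,0,0,0,0,0]
    - [-0.004,0,0,0,0,0]
    - [-0.0045,0,0,0,0,0]
    - [-0.005,0,0,0,0,0]

```text
time_s: 15.5
tcp_pos: [0.5318, 0.0218, 0.217]
tcp_rot: [[-0.997, 0.078, -0.002], [0.078, 0.997, -0.001], [0.002, -0.001, -1.0]]
force: [-6.2, -5.5, 5.5]
grip_width: 0.0161
grip_force: 58.7
```

```bash
python3 - <<'E'
from h import *
s=st();print(s['moment'])
E
```

```text
t 15.5 grasp [0.5316 0.0216 0.0623] yaw 1.4925 tilt [-0.0017 -0.0007] F [-6.2 -5.5  5.5] w 0.0161 58.7 j [-0.1   0.2   1.77 -0.    1.17 -1.6 ]
[-0.7907382   0.99383065 -0.07102959]
```

move_arm:
  plan:
    - [-0.001,0,0,0,0,0]
    - [-0.0015,0,0,0,0,0]
    - [-0.002,0,0,0,0,0]
    - [-0.0025,0,0,0,0,0]
    - [-0.003,0,0,0,0,0]
    - [-0.0035,0,0,0,0,0]
    - [-0.004,0,0,0,0,0]
    - [-0.0045,0,0,0,0,0]
    - [-0.005,0,0,0,0,0]
    - [-0.006,0,0,0,0,0]

```text
time_s: 16.75
tcp_pos: [0.5331, 0.0217, 0.217]
tcp_rot: [[-0.997, 0.078, -0.003], [0.078, 0.997, -0.001], [0.003, -0.001, -1.0]]
force: [-12.2, -4.9, 9.9]
grip_width: 0.0158
grip_force: 59.2
```

```bash
python3 - <<'E'
from h import *
s=st();print(s['moment'])
E
```

```text
t 16.75 grasp [0.5327 0.0216 0.0623] yaw 1.4926 tilt [-0.0026 -0.0007] F [-12.2  -4.9   9.9] w 0.0158 59.2 j [-0.1   0.21  1.77 -0.    1.17 -1.6 ]
[-0.72944813  1.95162789 -0.08859952]
```

```bash
python3 - <<'E'
from h import *
for i in range(4): env.read_camera('wrist'); s=env.get_state(); print(s['time_s'],np.round(s['force'],1))
E
```

```text
16.8 [-11.1  -4.1   8.6]
16.85 [-11.1  -5.    9.4]
16.9 [-10.2  -3.7   9.4]
16.95 [-10.2  -4.4   8.9]
```

move_arm:
  plan:
    - [-0.0005,0,0,0,0,0]
    - [-0.001,0,0,0,0,0]
    - [-0.001,0,0,0,0,0]
    - [-0.0015,0,0,0,0,0]
    - [-0.0015,0,0,0,0,0]
    - [-0.0015,0,0,0,0,0]
    - [-0.0015,0,0,0,0,0]
    - [-0.0015,0,0,0,0,0]
    - [-0.0015,0,0,0,0,0]
    - [-0.0015,0,0,0,0,0]

```text
time_s: 18.2
tcp_pos: [0.5333, 0.0217, 0.217]
tcp_rot: [[-0.997, 0.078, -0.003], [0.078, 0.997, -0.001], [0.003, -0.001, -1.0]]
force: [-13.2, -4.3, 12.1]
grip_width: 0.0157
grip_force: 59.4
```

```bash
python3 - <<'E'
from h import *
s=st();print(s['moment'])
E
```

```text
t 18.2 grasp [0.5328 0.0216 0.0623] yaw 1.4926 tilt [-0.0033 -0.0006] F [-13.2  -4.3  12.1] w 0.0157 59.4 j [-0.1   0.21  1.77 -0.    1.17 -1.6 ]
[-0.74470925  2.26678248 -0.03763911]
```

move_arm:
  plan:
    - [0,0,0,0,0,0]
    - [0,0,0,0,0,0]
    - [0,0,0,0,0,0]
    - [0,0,0,0,0,0]
    - [0,0,-0.05,0,0,0]
    - [0.02,-0.05,-0.15,0,0,-0.05]
    - [0.04,-0.18,-0.22,0,0,-0.1]
    - [0.05,-0.3,-0.25,0,0,-0.15]
    - [0.05,-0.4,-0.25,0,0,-0.2]
    - [0.05,-0.48,-0.25,0,0,-0.25]
  grip: 0.3

```text
time_s: 19.45
tcp_pos: [0.5121, -0.0978, 0.2808]
tcp_rot: [[-0.983, -0.184, 0.001], [-0.184, 0.983, -0.0], [-0.001, -0.001, -1.0]]
force: [-0.5, -0.4, -0.7]
grip_width: 0.0599
grip_force: 0.0
```

```bash
python3 - <<'E'
from h import *
s=st(); look([('dial_grip',.055),('dial_mark',.034),('needle_tip',.027),('master',.034)],'w4')
E
```

```text
t 19.45 grasp [ 0.5123 -0.0979  0.1261] yaw 1.7557 tilt [ 0.001  -0.0005] F [-0.5 -0.4 -0.7] w 0.0599 0.0 j [-0.34  0.11  1.73 -0.    1.29 -2.09]
dial_grip [([311.4, 227.8], 0.62, [0.5205, -0.101, 0.055])]
dial_mark [([308.1, 224.9], 0.72, [0.5272, -0.103, 0.034])]
needle_tip []
master [([442.7, 253.4], 0.86, [0.5317, 0.0139, 0.034])]
```

View pics/w4.png

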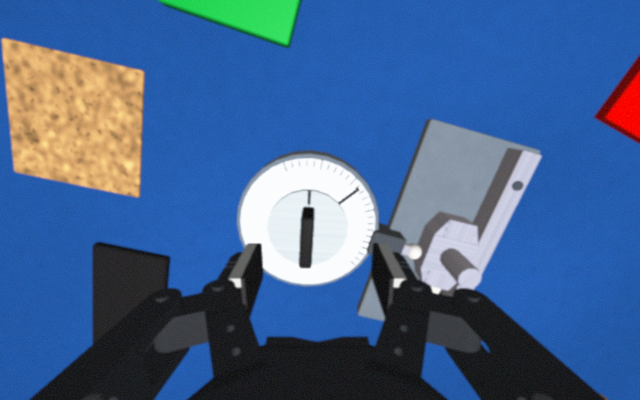

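```bash
cat > dial.py <<'E'
from h import *
from scipy.optimize import least_squares
def dial(im,m,guess):
    g=cv2.cvtColor(im,cv2.COLOR_RGB2GRAY).astype(float); r_=im[:,:,0].astype(float)
    pt=lambda x,y,z:proj(m,np.array([x,y,z]))
    samp=lambda P:cv2.remap(g.astype(np.float32),np.float32(P[:,0])[None],np.float32(P[:,1])[None],cv2.INTER_CUBIC)[0]
    # outer white edge: red channel falls white->blue/grey; find edge radius on rays (z=.026), fit circle
    c=np.array(guess)
    for it in range(2):
        E=[]
        for a in np.radians(np.arange(60,300,3)):
            rr=np.arange(.045,.075,.0005);P=np.array([pt(c[0]+r*np.cos(a),c[1]+r*np.sin(a),.026) for r in rr])
            v=cv2.remap(r_.astype(np.float32),np.float32(P[:,0])[None],np.float32(P[:,1])[None],cv2.INTER_LINEAR)[0]
            i=np.argmin(np.diff(cv2.GaussianBlur(v[None],(5,1),1)[0])); E.append(c+rr[i]*np.array([np.cos(a),np.sin(a)]))
        E=np.array(E)
        s=least_squares(lambda q:np.linalg.norm(E-q[:2],axis=1)-q[2],[*c,.06],loss='soft_l1',f_scale=.0005).x;c=s[:2]
    print('axis',np.round(c,4),'R',round(s[2],4))
    out={}
    for n,z,r0,r1 in (('mark',.034,.025,.033),('needle',.027,.039,.049)):
        A=np.radians(np.arange(120,240,.25)); S=[]
        for r in np.arange(r0,r1,.001):
            S.append(samp(np.array([pt(c[0]+r*np.cos(a),c[1]+r*np.sin(a),z) for a in A])))
        v=np.mean(S,0); v=v-cv2.GaussianBlur(v[None],(0,0),30)[0]; i=np.argmin(v); w=np.clip(-v-.4*-v[i],0,None)*(abs(np.arange(len(A))-i)<20)
        out[n]=(w@A)/w.sum(); print(n,round(out[n],4),'depth',round(v[i],1),'width deg',(w>0).sum()*.25)
    print('turn clockwise (needle beyond mark):',round(out['mark']-out['needle'],4)); return c,out
E
python3 - <<'E'
from dial import *
m=env.camera_model('wrist');im=cv2.imread('pics/w4.png')[:,:,::-1]
c,o=dial(im.copy(),m,(.5285,-.1015))
for p,z in [((306,268),.062),((307,208),.062),((308,209),.062)]: print(p,np.round(ray(m,p,z),4))
for x in (.026,.034,.05,.062): print(x,proj(m,np.array([*c,x])))
print(plan([*c,.056],o['mark']-np.pi/2),o['mark']-np.pi/2)
E
```

```text
axis [ 0.5305 -0.1018] R 0.0571
mark 3.2631 depth -108.2 width deg 4.25
needle 2.4137 depth -135.8 width deg 2.75
turn clockwise (needle beyond mark): 0.8494
(306, 268) [ 0.55   -0.0982  0.062 ]
(307, 208) [ 0.5031 -0.1055  0.062 ]
(308, 209) [ 0.5037 -0.1047  0.062 ]
0.026 [307.331768   225.24713408]
0.034 [306.99960813 228.93135933]
0.05 [306.26456706 237.08423109]
0.062 [305.64096805 244.00101834]
[-0.0678, -0.0344, 0.2778, -0.0, 0.0003, 0.0582] 1.692306907515881
```

move_arm:
  plan:
    - [-0.03,-0.015,0.03,0,0,0.03]
    - [-0.068,-0.034,0.1,0,0,0.058]
    - [-0.068,-0.034,0.18,0,0,0.058]
    - [-0.068,-0.034,0.24,0,0,0.058]
    - [-0.068,-0.034,0.27,0,0,0.058]
    - [-0.068,-0.034,0.278,0,0,0.058]
    - [-0.068,-0.034,0.278,0,0,0.058]
    - [-0.068,-0.034,0.278,0,0,0.058]
    - [-0.068,-0.034,0.278,0,0,0.058]
    - [-0.068,-0.034,0.278,0,0,0.058]

```text
time_s: 20.95
tcp_pos: [0.5305, -0.1021, 0.2104]
tcp_rot: [[-0.992, -0.122, 0.0], [-0.122, 0.992, -0.0], [-0.0, -0.0, -1.0]]
force: [-0.6, -0.8, 0.2]
grip_width: 0.0597
grip_force: 0.0
```

move_arm:
  plan:
    - [0,0,0,0,0,0]
    - [0,0,0,0,0,0]
    - [0,0,0,0,0,0]
    - [0,0,0,0,0,0]
    - [0,0,0,0,0,0]
    - [0,0,0,0,0,0]
    - [0,0,0,0,0,0]
    - [0,0,0,0,0,0]
    - [0,0,0,0,0,0]
    - [0,0,0,0,0,0]
  grip: 1

```text
time_s: 22.2
tcp_pos: [0.5306, -0.1025, 0.2104]
tcp_rot: [[-0.992, -0.122, 0.0], [-0.122, 0.992, -0.001], [-0.0, -0.001, -1.0]]
force: [-1.2, -5.4, 1.6]
grip_width: 0.0086
grip_force: 60.5
```

```bash
python3 - <<'E'
from dial import *
s=st(); m,im=look([],'w5'); dial(im,m,(.5305,-.1018))
E
```

```text
t 22.2 grasp [ 0.5306 -0.1027  0.0557] yaw 1.6935 tilt [ 0.0003 -0.0012] F [-1.2 -5.4  1.6] w 0.0086 60.5 j [-0.33  0.23  1.76 -0.    1.15 -2.03]
axis [ 0.5302 -0.1034] R 0.0564
mark 3.2578 depth -126.0 width deg 4.0
needle 2.4047 depth -160.3 width deg 3.25
turn clockwise (needle beyond mark): 0.8531
```

move_arm:
  plan:
    - [0,-0.002,0,0,0,0.06]
    - [0,-0.002,0,0,0,0.16]
    - [0,-0.002,0,0,0,0.28]
    - [0,-0.002,0,0,0,0.4]
    - [0,-0.002,0,0,0,0.52]
    - [0,-0.002,0,0,0,0.64]
    - [0,-0.002,0,0,0,0.73]
    - [0,-0.002,0,0,0,0.79]
    - [0,-0.002,0,0,0,0.812]
    - [0,-0.002,0,0,0,0.812]

```text
time_s: 23.5
tcp_pos: [0.5306, -0.1029, 0.2104]
tcp_rot: [[-0.747, 0.665, 0.0], [0.665, 0.747, -0.001], [-0.001, -0.001, -1.0]]
force: [-1.7, -5.1, 3.5]
grip_width: 0.0086
grip_force: 60.7
```

```bash
python3 - <<'E'
from dial import *
s=st(); m,im=look([],'w6'); dial(im,m,(.5302,-.103))
E
```

```text
t 23.5 grasp [ 0.5306 -0.103   0.0557] yaw 0.8437 tilt [ 0.0001 -0.0008] F [-1.7 -5.1  3.5] w 0.0086 60.7 j [-0.33  0.23  1.76 -0.    1.15 -1.18]
axis [ 0.5307 -0.1021] R 0.0565
mark 2.4122 depth -129.8 width deg 4.0
needle 2.4151 depth -157.9 width deg 2.5
turn clockwise (needle beyond mark): -0.0028
```

View pics/w6.png

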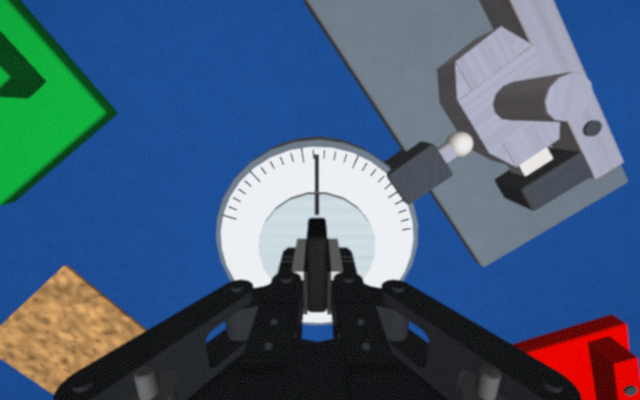

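move_arm:
  plan:
    - [0,0,0,0,0,0]
    - [0,0,0,0,0,0]
    - [0,0,0,0,0,0]
    - [0,0,0,0,0,0]
    - [0,0,-0.06,0,0,0]
    - [0,0,-0.18,0,0,0]
    - [0.06,0.07,-0.25,0,0,-0.12]
    - [0.16,0.18,-0.25,0,0,-0.28]
    - [0.26,0.3,-0.25,0,0,-0.45]
    - [0.325,0.378,-0.25,0,0,-0.62]
  grip: 0.3

```text
time_s: 24.8
tcp_pos: [0.5326, 0.0236, 0.274]
tcp_rot: [[-0.997, 0.072, 0.001], [0.072, 0.997, -0.0], [-0.001, 0.0, -1.0]]
force: [0.5, -0.4, 0.2]
grip_width: 0.0593
grip_force: 0.0
```

```bash
python3 - <<'E'
from dial import *
s=st(); m,im=look([],'w7'); dial(im,m,(.5304,-.1025)); print(plan([.5328,.0216,.0622],1.4926))
E
```

```text
t 24.8 grasp [0.5328 0.0236 0.1193] yaw 1.4992 tilt [ 0.0011 -0.0001] F [ 0.5 -0.4  0.2] w 0.0593 0.0 j [-0.1   0.14  1.72  0.    1.28 -1.6 ]
axis [ 0.5311 -0.1018] R 0.0574
mark 2.4187 depth -132.0 width deg 4.0
needle 2.4153 depth -154.8 width deg 2.5
turn clockwise (needle beyond mark): 0.0034
[-0.0014, -0.0154, 0.228, 0.0009, 0.0009, 0.0162]
```

move_arm:
  plan:
    - [0,-0.008,0.03,0,0,0.008]
    - [0,-0.008,0.09,0,0,0.008]
    - [0,-0.008,0.15,0,0,0.008]
    - [0,-0.008,0.2,0,0,0.008]
    - [0,-0.008,0.22,0,0,0.008]
    - [0,-0.008,0.228,0,0,0.008]
    - [0,-0.008,0.228,0,0,0.008]
    - [0,-0.008,0.228,0,0,0.008]
    - [0,-0.008,0.228,0,0,0.008]
    - [0,-0.008,0.228,0,0,0.008]

```text
time_s: 26.1
tcp_pos: [0.5326, 0.0201, 0.2159]
tcp_rot: [[-0.996, 0.087, 0.0], [0.087, 0.996, -0.0], [-0.0, -0.0, -1.0]]
force: [-0.9, 0.4, 0.1]
grip_width: 0.0602
grip_force: 0.0
```

move_arm:
  plan:
    - [0,0,0,0,0,0]
    - [0,0,0,0,0,0]
    - [0,0,0,0,0,0]
    - [0,0,0,0,0,0]
    - [0,0,0,0,0,0]
    - [0,0,0,0,0,0]
    - [0,0,0,0,0,0]
    - [0.005,0,0,0,0,0]
    - [0.02,0,0,0,0,0]
    - [0.04,0,0,0,0,0]
  grip: 1

```text
time_s: 27.35
tcp_pos: [0.5225, 0.0209, 0.2158]
tcp_rot: [[-0.996, 0.086, 0.0], [0.086, 0.996, -0.0], [-0.0, -0.0, -1.0]]
force: [2.3, 3.6, 0.8]
grip_width: 0.016
grip_force: 58.8
```

```bash
python3 - <<'E'
from h import *
s=st()
E
```

```text
t 27.35 grasp [0.5226 0.0209 0.0611] yaw 1.4842 tilt [ 0.0004 -0.0001] F [2.3 3.6 0.8] w 0.016 58.8 j [-0.11  0.19  1.8  -0.    1.16 -1.59]
```

move_arm:
  plan:
    - [0.05,0,0,0,0,0]
    - [0.11,0,0,0,0,0]
    - [0.15,0,0,0,0,0]
    - [0.15,0,-0.08,0,0,0]
    - [0.15,0,-0.2,0,0,0]
    - [0.15,-0.06,-0.3,0,0,0]
    - [0.15,-0.2,-0.32,0,0,0]
    - [0.15,-0.38,-0.32,0,0,0]
    - [0.15,-0.58,-0.32,0,0,0]
    - [0.15,-0.78,-0.32,0,0,0]

```text
time_s: 28.6
tcp_pos: [0.4673, -0.1713, 0.2952]
tcp_rot: [[-0.996, 0.086, -0.001], [0.086, 0.996, 0.0], [0.001, 0.0, -1.0]]
force: [0.8, 1.0, -4.4]
grip_width: 0.0158
grip_force: 59.2
```

```bash
python3 - <<'E'
from h import *
s=st(); look([('pad',.004)],'w8'); print(plan([.485,-.312,.061]))
E
```

```text
t 28.6 grasp [ 0.4672 -0.1712  0.1405] yaw 1.4843 tilt [-0.0012  0.0004] F [ 0.8  1.  -4.4] w 0.0158 59.2 j [-0.51  0.05  1.77 -0.    1.32 -1.99]
pad [([175.7, 219.5], 0.94, [0.4809, -0.3124, 0.004])]
[-0.1212, -0.545, 0.3178, -0.0008, -0.0014, -0.0]
```

move_arm:
  plan:
    - [-0.03,-0.15,0,0,0,0]
    - [-0.07,-0.33,0,0,0,0]
    - [-0.1,-0.48,0.05,0,0,0]
    - [-0.108,-0.55,0.12,0,0,0]
    - [-0.108,-0.557,0.2,0,0,0]
    - [-0.108,-0.557,0.27,0,0,0]
    - [-0.108,-0.557,0.32,0,0,0]
    - [-0.108,-0.557,0.336,0,0,0]
    - [-0.108,-0.557,0.342,0,0,0]
    - [-0.108,-0.557,0.346,0,0,0]

```text
time_s: 29.95
tcp_pos: [0.4834, -0.3112, 0.2097]
tcp_rot: [[-0.996, 0.086, 0.001], [0.086, 0.996, -0.001], [-0.001, -0.001, -1.0]]
force: [-0.1, 0.3, -4.0]
grip_width: 0.0159
grip_force: 59.9
```

```bash
python3 - <<'E'
from h import *
s=st()
E
```

```text
t 29.95 grasp [ 0.4835 -0.3113  0.055 ] yaw 1.4843 tilt [ 0.0006 -0.0007] F [-0.1  0.3 -4. ] w 0.0159 59.9 j [-0.71  0.29  1.68 -0.    1.17 -2.19]
```

move_arm:
  plan:
    - [0,0,0.001,0,0,0]
    - [0,0,0.002,0,0,0]
    - [0,0,0.003,0,0,0]
    - [0,0,0.004,0,0,0]
    - [0,0,0.005,0,0,0]
    - [0,0,0.006,0,0,0]
    - [0,0,0.006,0,0,0]
    - [0,0,0.006,0,0,0]
    - [0,0,0.006,0,0,0]
    - [0,0,0.006,0,0,0]

```text
time_s: 31.2
tcp_pos: [0.4833, -0.3112, 0.2078]
tcp_rot: [[-0.996, 0.087, 0.0], [0.087, 0.996, -0.0], [-0.0, -0.0, -1.0]]
force: [-1.8, 0.2, -0.7]
grip_width: 0.016
grip_force: 60.0
```

move_arm:
  plan:
    - [0,0,0,0,0,0]
    - [0,0,0,0,0,0]
    - [0,0,0,0,0,0]
    - [0,0,0,0,0,0]
    - [0,0,-0.06,0,0,0]
    - [0,0,-0.2,0,0,0]
    - [0,0.1,-0.4,0,0,0]
    - [0,0.3,-0.5,0,0,0]
    - [0,0.52,-0.5,0,0,0]
    - [0,0.75,-0.5,0,0,0]
  grip: 0.3

```text
time_s: 32.45
tcp_pos: [0.4992, -0.1228, 0.3343]
tcp_rot: [[-0.996, 0.087, 0.002], [0.087, 0.996, -0.001], [-0.002, -0.001, -1.0]]
force: [1.2, -0.2, -0.6]
grip_width: 0.0599
grip_force: 0.0
```

move_arm:
  plan:
    - [0,0.22,0,0,0,0]
    - [0,0.45,0,0,0,0]
    - [0,0.65,0,0,0,0]
    - [0,0.8,0,0,0,0]
    - [0,0.9,0,0,0,0]
    - [0,0.97,0,0,0,0]
    - [0,1,0,0,0,0]
    - [0,1,0,0,0,0]
    - [0,1,0,0,0,0]
    - [0,1,0,0,0,0]

```text
time_s: 33.7
tcp_pos: [0.5211, 0.1241, 0.3327]
tcp_rot: [[-0.996, 0.087, -0.0], [0.087, 0.996, -0.0], [0.0, -0.0, -1.0]]
force: [0.3, -0.1, 1.3]
grip_width: 0.0597
grip_force: 0.0
```

```bash
python3 - <<'E'
from h import *
s=st(); m,im=look([('part',.04),('jar',.04)],'w9')
look([('master',.03)],'t9','top')
d=env.spot_in('part','wrist'); x,y=map(int,d[0]['location']); x0=min(max(x-60,0),520);y0=min(max(y-60,0),280)
print(x0,y0);cv2.imwrite('pics/w9c.png',cv2.resize(im[y0:y0+120,x0:x0+120,::-1],None,fx=4,fy=4,interpolation=cv2.INTER_CUBIC))
E
```

```text
t 33.7 grasp [0.5211 0.1241 0.178 ] yaw 1.4833 tilt [-0.0001 -0.0002] F [ 0.3 -0.1  1.3] w 0.0597 0.0 j [ 0.09  0.1   1.64 -0.    1.4  -1.39]
part [([509.9, 129.9], 0.96, [0.4767, 0.3024, 0.04])]
jar [([445.8, 368.1], 0.85, [0.7492, 0.2579, 0.04]), ([510.3, 127.1], 0.3, [0.4743, 0.3025, 0.04])]
master [([439.4, 215.8], 0.63, [0.4928, -0.2968, 0.03])]
449 69
```

View pics/w9c.png

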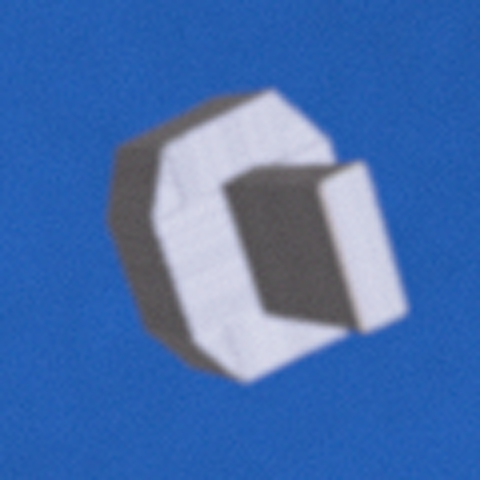

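```bash
python3 - <<'E'
from h import *
m=env.camera_model('wrist')
C=[ray(m,(449+x/4,69+y/4),.056)[:2] for x,y in [(320,182),(364,161),(409,311),(362,332)]]
c=np.mean(C,0);print(np.round(C,4).tolist(),'c',c)
print([np.linalg.norm(C[i]-C[(i+1)%4]) for i in range(4)])
d=(C[3]-C[0])+(C[2]-C[1]);a=np.arctan2(d[1],d[0]);print('fin dir',a)
d2=np.mean([np.arctan2(*(C[i]-C[j])[::-1]) for i,j in((3,0),(2,1))]);
# body top z=.022 corners check: front(273,90)... (247,383)
B=[ray(m,(449+x/4,69+y/4),.022)[:2] for x,y in [(273,90),(152,217),(247,383),(158,150),(197,338)]];print(np.round(B,4).tolist())
print(plan([*c,.05],a+np.pi/2),a+np.pi/2)
E
```

```text
[[0.4636, 0.3067], [0.4601, 0.3152], [0.4922, 0.3293], [0.4959, 0.3199]] c [0.47793742 0.31780325]
[np.float64(0.009165570340969846), np.float64(0.034992331905441626), np.float64(0.010094945022356997), np.float64(0.034875639687687046)]
fin dir 0.40190610933343357
[[0.4441, 0.3176], [0.4704, 0.2922], [0.5129, 0.3195], [0.4551, 0.2923], [0.5005, 0.3059]]
[0.239, 0.7551, 0.5119, -0.0001, -0.0001, -0.4667] 1.97270243612833
```

move_arm:
  plan:
    - [0.04,0.12,0.03,0,0,-0.08]
    - [0.1,0.32,0.1,0,0,-0.2]
    - [0.17,0.52,0.18,0,0,-0.32]
    - [0.22,0.68,0.26,0,0,-0.42]
    - [0.239,0.755,0.34,0,0,-0.467]
    - [0.239,0.755,0.42,0,0,-0.467]
    - [0.239,0.755,0.48,0,0,-0.467]
    - [0.239,0.755,0.51,0,0,-0.467]
    - [0.239,0.755,0.516,0,0,-0.467]
    - [0.239,0.755,0.516,0,0,-0.467]

```text
time_s: 35.25
tcp_pos: [0.4782, 0.3178, 0.2042]
tcp_rot: [[-0.92, -0.391, 0.001], [-0.391, 0.92, 0.0], [-0.001, -0.0, -1.0]]
force: [0.8, -0.3, -0.7]
grip_width: 0.0597
grip_force: 0.0
```

```bash
python3 - <<'E'
from h import *
s=st(); print(plan([.478,.3178,.049],1.9727)); m,im=look([('part',.05)],'w10');print(proj(m,np.array([.478,.3178,.056])))
E
```

```text
t 35.25 grasp [0.4783 0.3178 0.0495] yaw 1.9728 tilt [0.0007 0.0002] F [ 0.8 -0.3 -0.7] w 0.0597 0.0 j [ 0.45  0.3   1.69 -0.    1.16 -1.52]
[0.0006, 0.0005, 0.002, -0.0, 0.0007, 0.0001]
part [([319.3, 241.4], 0.89, [0.4636, 0.3121, 0.05])]
[318.52875852 276.88709436]
```

move_arm:
  plan:
    - [0,0,0,0,0,0]
    - [0,0,0,0,0,0]
    - [0,0,0,0,0,0]
    - [0,0,0,0,0,0]
    - [0,0,0,0,0,0]
    - [0,0,0,0,0,0]
    - [0,0,0,0,0,0]
    - [0,0,-0.03,0,0,0]
    - [0,0,-0.1,0,0,0]
    - [0,0,-0.22,0,0,0]
  grip: 1

```text
time_s: 36.6
tcp_pos: [0.4778, 0.3178, 0.2596]
tcp_rot: [[-0.92, -0.392, -0.001], [-0.392, 0.92, -0.001], [0.001, -0.0, -1.0]]
force: [1.1, 0.5, -1.7]
grip_width: 0.0091
grip_force: 62.3
```

```bash
cat > bed.py <<'E'
from h import *
def edges(im,m,name):
    """fit bed long edges (bed y=+-50) at z=.012: blue->grey crossing along bed-y scanlines"""
    u0=np.array([np.cos(-.08),np.sin(-.08)]);v0=np.array([-u0[1],u0[0]]);O=np.array([.5415,.0205])
    r_=im[:,:,0].astype(np.float32); R={}
    def cross(base,dirv):
        t=np.arange(-.010,.010,.00025);P=np.array([proj(m,np.array([*(base+dirv*k),.012])) for k in t],np.float32)
        v=cv2.remap(r_,P[:,0][None],P[:,1][None],cv2.INTER_LINEAR)[0]
        d=np.abs(np.diff(cv2.GaussianBlur(v[None],(0,0),4)[0]));d[d<.6*d.max()]=0
        return base+dirv*((t[:-1]+.000125)@d/d.sum()), d.max()
    for nm,yy,xs in (('left',.05,np.arange(-.1,.08,.006)),('right',-.05,np.arange(-.1,-.03,.006))):
        Q=np.array([cross(O+u0*x+v0*yy,v0)[0] for x in xs])
        vx,vy,x0,y0=cv2.fitLine(np.float32(Q),cv2.DIST_HUBER,0,1e-4,1e-4).ravel()
        a=np.arctan2(vy,vx); a=(a+np.pi/2)%np.pi-np.pi/2; res=np.std((Q-[x0,y0])@[-vy,vx])
        print(name,nm,'angle',round(a,4),'res',round(res*1e3,2),'mm; y at x=.5415:',round(y0+np.tan(a)*(.5415-x0),4))
    Q=np.array([cross(O+u0*-.112+v0*y,u0)[0] for y in np.arange(-.04,.041,.006)])
    vx,vy,x0,y0=cv2.fitLine(np.float32(Q),cv2.DIST_HUBER,0,1e-4,1e-4).ravel();a=np.arctan2(vy,vx)%np.pi-np.pi/2
    print(name,'open end angle',round(a,4),'x at y=.03:',round(x0+(0.03-y0)*vx/vy,4))
E
python3 - <<'E'
from bed import *
s=st()
edges(cv2.imread('pics/top0.png')[:,:,::-1].copy(),env.camera_model('top'),'top')
# wrist model rebuilt for old pictures
m=env.camera_model('wrist');Rt=np.array(s['tcp_rot']);pt=np.array(s['tcp_pos'])
Rc=np.array(m['R'])@Rt; tc=np.array(m['R'])@pt+np.array(m['t'])
def old(p,yaw):
    R=down(yaw);q=dict(m);q['R']=Rc@R.T;q['t']=tc-q['R']@np.array(p);return q
for n,p,yaw in [('w1',[.4893,.0068,.3746],1.4818),('w2',[.4928,.0201,.2172],1.4926),('w7',[.5326,.0236,.274],1.4992)]:
    edges(cv2.imread(f'pics/{n}.png')[:,:,::-1].copy(),old(p,yaw),n)
E
```

```text
t 36.6 grasp [0.4776 0.3177 0.1049] yaw 1.9732 tilt [-0.0011 -0.0007] F [ 1.1  0.5 -1.7] w 0.0091 62.3 j [ 0.45  0.24  1.63 -0.    1.27 -1.52]
top left angle -0.0789 res 0.45 mm; y at x=.5415: 0.0722
top right angle -0.067 res 0.46 mm; y at x=.5415: -0.0275
top open end angle -0.1019 x at y=.03: 0.4291
w1 left angle -0.0796 res 0.21 mm; y at x=.5415: 0.0698
w1 right angle -0.0805 res 0.16 mm; y at x=.5415: -0.03
w1 open end angle -0.084 x at y=.03: 0.4297
w2 left angle -0.0793 res 0.84 mm; y at x=.5415: 0.0695
w2 right angle -0.0792 res 0.1 mm; y at x=.5415: -0.029
w2 open end angle -0.1017 x at y=.03: 0.4298
w7 left angle -0.0796 res 0.3 mm; y at x=.5415: 0.0699
w7 right angle -0.0792 res 0.12 mm; y at x=.5415: -0.0292
w7 open end angle -0.0881 x at y=.03: 0.4301
```

```bash
python3 - <<'E'
from h import *
print(plan([.4753,.0210,.1050],1.4913)); print(plan([.4753,.05,.105],1.4913))
E
```

```text
[0.4739, -1.0884, 0.0004, -0.0005, -0.0012, 0.4602]
[0.4285, -0.9817, 0.0003, -0.0005, -0.0012, 0.4602]
```

move_arm:
  plan:
    - [0.03,-0.07,0,0,0,0.03]
    - [0.09,-0.2,0,0,0,0.1]
    - [0.16,-0.36,0,0,0,0.17]
    - [0.23,-0.52,0,0,0,0.25]
    - [0.3,-0.68,0,0,0,0.32]
    - [0.36,-0.82,0,0,0,0.39]
    - [0.4,-0.92,0,0,0,0.44]
    - [0.43,-0.98,0,0,0,0.46]
    - [0.43,-0.982,0,0,0,0.46]
    - [0.43,-0.982,0,0,0,0.46]

```text
time_s: 37.85
tcp_pos: [0.475, 0.0503, 0.2586]
tcp_rot: [[-0.997, 0.079, -0.0], [0.079, 0.997, 0.0], [0.0, 0.0, -1.0]]
force: [-0.6, 1.2, -3.4]
grip_width: 0.0089
grip_force: 62.3
```

```bash
python3 - <<'E'
from h import *
from bed import edges
s=st(); print(plan([.4753,.0210,.0615],1.4913))
m,im=look([('part',.045)],'w11'); edges(im,m,'w11')
E
```

```text
t 37.85 grasp [0.475  0.0503 0.1039] yaw 1.4921 tilt [-0.0001  0.0002] F [-0.6  1.2 -3.4] w 0.0089 62.3 j [-0.06  0.05  1.86  0.    1.24 -1.55]
[-0.0103, -0.1167, 0.1697, 0.0001, -0.0001, 0.0008]
part [([317.7, 226.5], 0.74, [0.4764, 0.0508, 0.045])]
w11 left angle -0.1165 res 3.78 mm; y at x=.5415: 0.0675
w11 right angle -0.0799 res 0.13 mm; y at x=.5415: -0.0282
w11 open end angle -0.0938 x at y=.03: 0.4297
```

move_arm:
  plan:
    - [-0.005,-0.05,0,0,0,0]
    - [-0.01,-0.1,0.01,0,0,0]
    - [-0.01,-0.117,0.05,0,0,0]
    - [-0.01,-0.117,0.1,0,0,0]
    - [-0.01,-0.117,0.14,0,0,0]
    - [-0.01,-0.117,0.158,0,0,0]
    - [-0.01,-0.117,0.164,0,0,0]
    - [-0.01,-0.117,0.168,0,0,0]
    - [-0.01,-0.117,0.17,0,0,0]
    - [-0.01,-0.117,0.171,0,0,0]

```text
time_s: 39.2
tcp_pos: [0.4754, 0.0206, 0.2161]
tcp_rot: [[-0.997, 0.079, 0.0], [0.079, 0.997, -0.0], [-0.0, -0.0, -1.0]]
force: [0.6, -0.3, -3.5]
grip_width: 0.009
grip_force: 62.3
```

```bash
python3 - <<'E'
from h import *
s=st(); print(plan([.4753,.0210,.061],1.4913))
E
```

```text
t 39.2 grasp [0.4754 0.0205 0.0614] yaw 1.4915 tilt [ 0.0004 -0.0001] F [ 0.6 -0.3 -3.5] w 0.009 62.3 j [-0.12  0.09  1.91 -0.    1.14 -1.61]
[0.0004, 0.0018, 0.0018, -0.0001, 0.0003, 0.0002]
```

move_arm:
  plan:
    - [0,0,0.001,0,0,0]
    - [0,0,0.002,0,0,0]
    - [0,0,0.003,0,0,0]
    - [0,0.004,0.003,0,0,0]
    - [0,0.008,0.003,0,0,0]
    - [0,0.011,0.003,0,0,0]
    - [0,0.013,0.003,0,0,0]
    - [0,0.015,0.003,0,0,0]
    - [0,0.016,0.003,0,0,0]
    - [0,0.016,0.003,0,0,0]

```text
time_s: 40.45
tcp_pos: [0.4759, 0.0245, 0.2157]
tcp_rot: [[-0.997, 0.079, 0.001], [0.079, 0.997, -0.001], [-0.001, -0.0, -1.0]]
force: [0.1, -1.8, 5.6]
grip_width: 0.0091
grip_force: 63.5
```

```bash
python3 - <<'E'
from h import *
s=st()
E
```

```text
t 40.45 grasp [0.4761 0.0244 0.061 ] yaw 1.4915 tilt [ 0.0011 -0.0005] F [ 0.1 -1.8  5.6] w 0.0091 63.5 j [-0.11  0.09  1.9  -0.    1.14 -1.6 ]
```

move_arm:
  plan:
    - [-0.015,0.001,-0.001,0,0,0]
    - [-0.04,0.001,-0.001,0,0,0]
    - [-0.07,0.001,-0.001,0,0,0]
    - [-0.1,0.001,-0.001,0,0,0]
    - [-0.13,0.001,-0.001,0,0,0]
    - [-0.155,0.001,-0.001,0,0,0]
    - [-0.178,0.001,-0.001,0,0,0]
    - [-0.194,0.001,-0.001,0,0,0]
    - [-0.203,0.001,-0.001,0,0,0]
    - [-0.208,0.001,-0.001,0,0,0]

```text
time_s: 41.7
tcp_pos: [0.5279, 0.0209, 0.2157]
tcp_rot: [[-0.997, 0.079, 0.0], [0.079, 0.997, 0.001], [-0.0, 0.001, -1.0]]
force: [-3.6, 4.0, 8.6]
grip_width: 0.0092
grip_force: 64.1
```

```bash
python3 - <<'E'
from h import *
s=st();print(s['moment'])
E
```

```text
t 41.7 grasp [0.5279 0.021  0.061 ] yaw 1.4916 tilt [0.0001 0.0006] F [-3.6  4.   8.6] w 0.0092 64.1 j [-0.11  0.2   1.79  0.    1.16 -1.6 ]
[ 0.51899324  0.67480405 -0.02443506]
```

move_arm:
  plan:
    - [-0.001,0.001,-0.001,0,0,0]
    - [-0.002,0.002,-0.001,0,0,0]
    - [-0.003,0.003,-0.001,0,0,0]
    - [-0.004,0.003,-0.001,0,0,0]
    - [-0.006,0.003,-0.001,0,0,0]
    - [-0.008,0.003,-0.001,0,0,0]
    - [-0.01,0.003,-0.001,0,0,0]
    - [-0.011,0.003,-0.001,0,0,0]
    - [-0.012,0.003,-0.001,0,0,0]
    - [-0.012,0.003,-0.001,0,0,0]

```text
time_s: 42.95
tcp_pos: [0.5304, 0.021, 0.2156]
tcp_rot: [[-0.997, 0.079, -0.001], [0.079, 0.997, -0.0], [0.001, -0.0, -1.0]]
force: [-3.3, -2.7, 5.1]
grip_width: 0.0086
grip_force: 63.7
```

```bash
python3 - <<'E'
from h import *
s=st();print(s['moment'])
E
```

```text
t 42.95 grasp [0.5303 0.021  0.0609] yaw 1.4915 tilt [-0.0007 -0.0004] F [-3.3 -2.7  5.1] w 0.0086 63.7 j [-0.11  0.2   1.78 -0.    1.16 -1.6 ]
[-0.40505864  0.74656727  0.01520149]
```

move_arm:
  plan:
    - [-0.001,0,0,0,0,0]
    - [-0.0015,0,0,0,0,0]
    - [-0.002,0,0,0,0,0]
    - [-0.0025,0,0,0,0,0]
    - [-0.003,0,0,0,0,0]
    - [-0.0035,0,0,0,0,0]
    - [-0.004,0,0,0,0,0]
    - [-0.0045,0,0,0,0,0]
    - [-0.005,0,0,0,0,0]
    - [-0.005,0,0,0,0,0]

```text
time_s: 44.2
tcp_pos: [0.5317, 0.0209, 0.2157]
tcp_rot: [[-0.997, 0.079, -0.001], [0.079, 0.997, -0.0], [0.001, -0.001, -1.0]]
force: [-5.2, -0.7, 6.5]
grip_width: 0.0092
grip_force: 63.7
```

```bash
python3 - <<'E'
from h import *
s=st();print(s['moment'])
E
```

```text
t 44.2 grasp [0.5316 0.0209 0.061 ] yaw 1.4915 tilt [-0.0007 -0.0005] F [-5.2 -0.7  6.5] w 0.0092 63.7 j [-0.11  0.2   1.78 -0.    1.16 -1.6 ]
[-0.36450663  0.78110418 -0.00221521]
```

move_arm:
  plan:
    - [-0.001,0.0005,0,0,0,0]
    - [-0.0015,0.001,0,0,0,0]
    - [-0.002,0.001,0,0,0,0]
    - [-0.0025,0.001,0,0,0,0]
    - [-0.003,0.001,0,0,0,0]
    - [-0.0035,0.001,0,0,0,0]
    - [-0.004,0.001,0,0,0,0]
    - [-0.0045,0.001,0,0,0,0]
    - [-0.005,0.001,0,0,0,0]
    - [-0.005,0.001,0,0,0,0]

```text
time_s: 45.45
tcp_pos: [0.5329, 0.0209, 0.2156]
tcp_rot: [[-0.997, 0.079, -0.001], [0.079, 0.997, -0.001], [0.001, -0.001, -1.0]]
force: [-5.5, -3.5, 6.4]
grip_width: 0.0087
grip_force: 63.8
```

```bash
python3 - <<'E'
from h import *
s=st();print(s['moment'])
E
```

```text
t 45.45 grasp [0.5328 0.0208 0.0609] yaw 1.4915 tilt [-0.0009 -0.0008] F [-5.5 -3.5  6.4] w 0.0087 63.8 j [-0.11  0.21  1.77 -0.    1.16 -1.6 ]
[-0.68393581  0.91747081  0.06323898]
```

move_arm:
  plan:
    - [-0.001,0,0,0,0,0]
    - [-0.0015,0,0,0,0,0]
    - [-0.002,0,0,0,0,0]
    - [-0.0025,0,0,0,0,0]
    - [-0.003,0,0,0,0,0]
    - [-0.0035,0,0,0,0,0]
    - [-0.004,0,0,0,0,0]
    - [-0.0045,0,0,0,0,0]
    - [-0.0045,0,0,0,0,0]
    - [-0.0045,0,0,0,0,0]

```text
time_s: 46.7
tcp_pos: [0.534, 0.0209, 0.2157]
tcp_rot: [[-0.997, 0.079, -0.001], [0.079, 0.997, -0.001], [0.001, -0.001, -1.0]]
force: [-7.6, -2.5, 7.7]
grip_width: 0.0088
grip_force: 63.8
```

```bash
python3 - <<'E'
from h import *
s=st();print(s['moment'])
E
```

```text
t 46.7 grasp [0.5338 0.0207 0.061 ] yaw 1.4915 tilt [-0.0011 -0.0008] F [-7.6 -2.5  7.7] w 0.0088 63.8 j [-0.1   0.21  1.77 -0.    1.16 -1.6 ]
[-0.6689316   1.14602176  0.04441943]
```

move_arm:
  plan:
    - [-0.0005,0,0,0,0,0]
    - [-0.001,0,0,0,0,0]
    - [-0.0015,0,0,0,0,0]
    - [-0.002,0,0,0,0,0]
    - [-0.0025,0,0,0,0,0]
    - [-0.003,0,0,0,0,0]
    - [-0.003,0,0,0,0,0]
    - [-0.003,0,0,0,0,0]
    - [-0.003,0,0,0,0,0]
    - [-0.003,0,0,0,0,0]

```text
time_s: 47.95
tcp_pos: [0.5343, 0.0208, 0.2157]
tcp_rot: [[-0.997, 0.079, -0.003], [0.079, 0.997, -0.001], [0.003, -0.001, -1.0]]
force: [-14.2, -3.4, 13.2]
grip_width: 0.0086
grip_force: 64.6
```

```bash
python3 - <<'E'
from h import *
s=st();print(s['moment'])
E
```

```text
t 47.95 grasp [0.5339 0.0207 0.061 ] yaw 1.4915 tilt [-0.0026 -0.0007] F [-14.2  -3.4  13.2] w 0.0086 64.6 j [-0.1   0.21  1.77 -0.    1.17 -1.6 ]
[-0.76550728  2.25244062 -0.01662992]
```

move_arm:
  plan:
    - [0,0,0,0,0,0]
    - [0,0,0,0,0,0]
    - [0,0,0,0,0,0]
    - [0,0,0,0,0,0]
    - [0,0,0,0,0,0]
    - [0,0,-0.03,0,0,0]
    - [0,0,-0.1,0,0,0]
    - [0,0,-0.2,0,0,0]
    - [0,0,-0.25,0,0,0]
    - [0,0,-0.25,0,0,0]
  grip: 0.3

```text
time_s: 49.2
tcp_pos: [0.535, 0.0211, 0.2793]
tcp_rot: [[-0.997, 0.079, 0.002], [0.079, 0.997, -0.0], [-0.002, -0.0, -1.0]]
force: [-0.8, -0.1, 0.1]
grip_width: 0.0598
grip_force: 0.0
```

```bash
python3 - <<'E'
from dial import *
from bed import edges
s=st(); m,im=look([('part',.068),('dial_mark',.034)],'w12'); dial(im,m,(.5306,-.1022)); edges(im,m,'w12')
P=lambda x,y,z:proj(m,np.array([*(np.array([.5415,.0203])+x*np.array([.9968,-.0794])+y*np.array([.0794,.9968])),z]))
# profiles across the fence inner edge (block-fence gap) at several bed x, on plane z=.032
g=cv2.cvtColor(im,cv2.COLOR_RGB2GRAY).astype(np.float32)
for x in (-.09,-.07,-.06,-.025,-.02,-.015,-.01,-.005):
    Q=np.float32([P(x,y,.033) for y in np.arange(.010,.030,.001)]);print(int(x*1e3),cv2.remap(g,Q[:,0][None],Q[:,1][None],cv2.INTER_LINEAR)[0].astype(int).tolist())
print('rear edge along x, y=-1mm');Q=np.float32([P(x,-.008,.034) for x in np.arange(-.06,-.02,.001)]);print(cv2.remap(g,Q[:,0][None],Q[:,1][None],cv2.INTER_LINEAR)[0].astype(int).tolist())
E
```

```text
t 49.2 grasp [0.5353 0.021  0.1246] yaw 1.4915 tilt [ 0.0019 -0.0003] F [-0.8 -0.1  0.1] w 0.0598 0.0 j [-0.1   0.14  1.7  -0.    1.29 -1.6 ]
part [([314.3, 202.8], 0.94, [0.5187, 0.0207, 0.068])]
dial_mark [([166.2, 213.1], 0.9, [0.5288, -0.1004, 0.034]), ([47.3, 319.5], 0.37, [0.6222, -0.234, 0.034])]
axis [ 0.5311 -0.1019] R 0.0574
mark 2.4173 depth -128.2 width deg 4.25
needle 3.6423 depth -0.7 width deg 2.25
turn clockwise (needle beyond mark): -1.2249
w12 left angle -0.0782 res 0.39 mm; y at x=.5415: 0.0707
w12 right angle -0.0839 res 0.18 mm; y at x=.5415: -0.0289
w12 open end angle -0.0879 x at y=.03: 0.4307
-90 [145, 144, 144, 146, 143, 143, 144, 145, 142, 117, 119, 168, 197, 202, 204, 207, 207, 205, 203, 200]
-70 [143, 144, 144, 145, 146, 147, 146, 148, 141, 117, 122, 170, 201, 204, 205, 206, 207, 208, 202, 199]
-60 [147, 146, 147, 148, 149, 148, 147, 148, 142, 118, 134, 184, 203, 204, 205, 207, 208, 206, 201, 199]
-25 [209, 206, 208, 208, 210, 210, 210, 211, 209, 194, 168, 188, 205, 207, 205, 208, 207, 207, 201, 199]
-20 [210, 212, 211, 211, 212, 211, 211, 211, 212, 211, 207, 204, 206, 206, 207, 208, 207, 205, 200, 199]
-15 [210, 209, 209, 211, 209, 209, 210, 207, 209, 208, 207, 208, 206, 206, 208, 208, 209, 206, 201, 200]
-10 [204, 204, 204, 205, 204, 205, 205, 205, 204, 205, 202, 203, 206, 206, 207, 208, 208, 205, 199, 198]
-5 [213, 211, 211, 212, 213, 212, 213, 213, 212, 211, 210, 207, 208, 208, 209, 208, 208, 205, 202, 201]
rear edge along x, y=-1mm
[142, 144, 142, 142, 142, 144, 144, 144, 147, 149, 148, 145, 147, 147, 146, 146, 144, 128, 107, 105, 129, 172, 200, 207, 206, 207, 209, 208, 207, 207, 206, 207, 206, 207, 207, 207, 208, 210, 212, 214]
```

```bash
sed -i 's/np.arange(120,240,.25)/np.arange(90,240,.25)/' dial.py; python3 - <<'E'
from dial import *
m=env.camera_model('wrist');im=cv2.imread('pics/w12.png')[:,:,::-1].copy(); dial(im,m,(.5306,-.1022))
mt,im=look([('master',.026),('pad',.004),('jar',.04),('phone',.009)],'t13','top')
h=cv2.cvtColor(im,cv2.COLOR_RGB2HSV)
sub=h[195:245,418:468]; k=(sub[:,:,1]<60)&(sub[:,:,2]>90)
n,l,s,c=cv2.connectedComponentsWithStats(k.astype(np.uint8));i=1+np.argmax(s[1:,4]);p=c[i]+[418,195];print(s[i],p,ray(mt,p,.026),'expected px',proj(mt,np.array([.4833,-.3112,.026])))
E
```

```text
axis [ 0.5294 -0.1008] R 0.0569
mark 2.4146 depth -127.2 width deg 4.25
needle 2.0385 depth -138.4 width deg 2.5
turn clockwise (needle beyond mark): 0.3761
master [([439.9, 218.7], 0.63, [0.4852, -0.299, 0.026])]
pad [([430.9, 225.1], 0.74, [0.4683, -0.2809, 0.004])]
jar [([227.9, 131.6], 0.66, [0.725, 0.2558, 0.04]), ([319.9, 232.8], 0.43, [0.4537, 0.0159, 0.04])]
phone [([422.5, 150.1], 0.94, [0.6704, -0.2637, 0.009])]
[ 17  13  18  25 361] [443.25207756 219.5567867 ] [ 0.48277039 -0.30761471  0.026     ] expected px [444.6231261 219.3322237]
```

```bash
python3 -c "
from bench import env
print(env.hand_in())"
```

```text
the job is handed in; nothing more can be done
None
```

I zeroed the dial on the master to within about 0.005 rad and set the master upright on the cork pad. The spacer is pressed home against the stop and lies flush along the fence with the zero kept. I handed the job in at about 49 s, and no verdict came back.

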